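# Steady overhead shot of a carved stone with a top-heavy phone stabiliser

## Task

Pick up the phone stabiliser by its rubber grip and, with its feet only just clear of the table, tilt the frame so that the leaning phone mast comes off its stop and balances upright. Keep the mast balanced, never falling back against a stop, while you carry it so that the phone's lens is straight above the centre of the carved stone, with the feet about 100 mm above the table, and hold it there, upright, for about 8 seconds for the shot. Finish still holding it by the grip in the air above the stone, mast balanced; do not touch the stone or disturb the bottle, dish and dauber.

Things in the scene. Friction and masses are not known exactly. Their poses are not given: they have to be found in the camera images.
- stabiliser: Phone stabiliser frame: aluminium bar along its x, 24 mm square, 330 mm long, axis 160 mm above the feet, on posts at x = +-85 mm with cross feet 170 mm wide along y, standing loose. Black battery with orange top (50x75x62 mm) at x = -165 mm. Origin: underside of the feet, below the grip; x along the bar to the mast, z up. Frame 0.50 kg, mast 0.34 kg (+-12%); together they balance at the grip.
- grip (a point): Middle of the black rubber grip on the bar, 160 mm above the feet: 78 mm long (frame x), 30 mm wide (y), 30 mm high; axes as the frame. Take it from above with the fingers closing along the frame's y, 60 N or more.
- mast (a joint): Lean of the phone mast relative to the frame, rad: free hinge about the frame's x, on the grip's axis prolonged. 0 = square to the frame, positive = right-handed about frame x (phone goes to -y). Hard stops at +-0.3; it starts leaning on the + one. A weak spring pulls it to 0 with 0.0095 N m/rad; friction 0.0001 N m, damping 0.0005 N m s/rad.
- pivot (a point): Centre of the mast's hinge on the frame, at x = 155 mm, z = 160 mm of the frame; axes are the mast's (z up along it). Inertia of the mast about the hinge 0.0058 kg m2; gravity pulls it over with 0.0193 N m per rad from vertical, twice the spring: upright it is unstable (time constant 0.8 s). Tilting the frame about its x pulls the mast, by the spring, the way the frame tilts.
- lens (a point): Phone lens, looking down, under the far end of the flat black phone (150x75x9 mm, long side along frame x, 150 mm above the hinge) on the mast's top. All upright, it is at x = 260, y = 0, z = 305 mm of the frame. Axes are the mast's. A brass counterweight, 38 mm across, hangs 119 mm below the hinge, its bottom 22 mm above the feet.
- stone: fixed round carved stone, dark with a grey ring pattern, 130 mm across and 32 mm high, on a white paper sheet 210 mm square. Origin: centre of the underside, on the table.
- spray_bottle: clear bottle with white cap, 48 mm across, 150 mm tall, standing; leave alone. Origin: centre of the base.
- dish: white dish, 110 mm across, 22 mm high; leave alone. Origin: centre of the base.
- dauber: copper handle with two black pads, 104 x 36 x 36 mm, lying; leave alone. Origin: centre of the underside.

How it is judged:
On the way, in this order (a step that is already met when the one before it is completed fails the run):
1. lifted by the grip, clear of the table, with the mast balanced upright off its stops for 1 s (height (world z) of stabiliser above 0.02 m and distance between the grasp point and grip below 0.05 m and angle between lens's own z axis and vertical below 0.12 rad and value of joint mast between -0.22 and 0.22 rad), for 1 s.
2. feet at least 50 mm up, lens kept above the stone with the mast balanced upright for 6 s (height (world z) of stabiliser above 0.05 m and distance between the grasp point and grip below 0.05 m and horizontal distance between lens and stone below 0.04 m and angle between lens's own z axis and vertical below 0.12 rad and value of joint mast between -0.22 and 0.22 rad), for 6 s.
At the end, for the whole second after the job is handed in: The stabiliser is held in the fingers by its grip, feet at least 50 mm above the table and off the stone, lens within 60 mm of the stone's centre seen from above, mast still off its stops (joint within 0.28 rad) and within 0.25 rad of vertical through the last second (height (world z) of stabiliser above 0.05 m and distance between the grasp point and grip below 0.05 m and contact force between the fingers and stabiliser above 5 N and horizontal distance between lens and stone below 0.06 m and contact force between stabiliser and stone below 0.5 N and angle between lens's own z axis and vertical below 0.25 rad and value of joint mast between -0.28 and 0.28 rad); the arm keeps its last pose, push and grip.
It fails at once if the mast falls against a stop while the frame is carried (feet more than 120 mm up, or moved more than 150 mm and off the table) ((value of joint mast above 0.285 rad or value of joint mast below -0.285 rad) and (height (world z) of stabiliser above 0.12 m or distance of stabiliser from where it was at the start of the episode above 0.15 m)).
It fails at once if the stabiliser tips over (angle between stabiliser's own z axis and vertical above 0.6 rad).
It fails at once if the stone is struck (contact force between anything else and stone above 2 N).
It fails at once if a bystander is disturbed (distance of any of spray_bottle, dish, dauber from where it was at the start of the episode above 0.02 m).
It also fails if it takes over 72 s, if anything falls off the work surface, if the arm or the gripper's body presses on something with over 40 N, if the wrist force passes 120 N, or if a joint passes its speed limit or range.

## Robot

A 6-joint arm with a two-finger parallel gripper is mounted at the origin on the work surface. World frame = base frame: x ahead of the robot, y to its left, z up, the work surface at z = 0. Lengths are in m, angles in rad, forces in N, time in s.
With the tool pointing down it reaches from about 0.35 to 0.975 m from the base axis. Payload 7.1 kg.
Tool frame: the origin (TCP) lies midway between the tips of the shut fingers; the grasp point (between the pads) lies robot.grip_depth behind it (robot.grip_depth is the distance from the TCP to the grasp point, in m); z points along the fingers, y is the line along which they close (so a half turn about z gives the same grasp; the last joint's range is limited). The gripper opens to 88 mm and grips with 3 to 60 N. Pads are 20 mm wide; open, the fingers measure 115 mm over their backs; the gripper's body (75 mm by 178 mm) begins 61 mm behind the grasp point.
Start: joints at [-1.191, 0.423, 1.63, -0, 1.089, -0.019], TCP at [0.243, -0.576, 0.223] pointing down, gripper open.
Joint ranges: [-3, 3], [-0.9, 2.11], [0.09, 2.58], [-1.31, 4.45], [0.11, 2.69], [-2.54, 2.54]. Speed limits (rad/s): [2.39, 2.39, 3.01, 3.14, 3.14, 3.14].

## Interface

Orientations are given as a rotation vector (axis times angle).
In Python, from station import robot gives the robot as it stands. The module is installed in compiled form; this text tells all that it offers. Calls block until the motion is done:
- robot.reach(position, orientation): joint-space move of the TCP to a pose.
- robot.move_linear(position, frame=None, rate=0.15): straight line of the TCP; frame=None keeps the orientation; rate is the mean speed in m/s.
- robot.goto_joints(angles): joint-space move.
- robot.set_gripper(opening, strength=None): opening from 0.0 (shut) to 1.0 (fully open); strength is the grip in N (None keeps the last); returns when the fingers have stopped.
- robot.sleep(seconds).
- robot.solve_ik(position, orientation): joint angles nearest the present ones, or None.
- robot.snapshot(name): name is "scene" or "top" or "wrist"; returns (picture, depth): 420x560x3 uint8, blue, green, red; 420x560 float32, m along the optical axis (not along the pixel's ray), 0 where there is no reading.
- robot.camera_model(name): a dict with "K" (3x3 intrinsics, pixels), "R" (3x3) and "t" (3): a world point X has camera coordinates R X + t. Camera axes: x right, y down, z forward; pixel columns grow to the right and rows downward; lengths in m; the calibration is good to about 2 mm. A picture is of the moment at which its call begins: read the wrist's pose just before it. camera_model takes no time and is no camera call; for the wrist camera it gives the pose at the moment of the call.
A pose or a line that the arm cannot do raises robot.MotionError and nothing moves.
- robot.sign_off(): hands the job in; it is judged then, once.
Readings, each from a call of its own:
- robot.read_t(): time.
- robot.read_q(): joint angles.
- robot.read_dq(): joint speeds.
- robot.read_effort(): joint torques, N m.
- robot.read_ee_pos(): TCP position.
- robot.read_eef_rot(): TCP orientation.
- robot.read_ft_force(): force on the tool from outside, world axes, zero at the start.
- robot.read_ft_torque(): the same for the moment, N m.
- robot.read_finger_gap(): opening from 0.0 (shut) to 1.0 (fully open).
- robot.read_grip_force(): force on a finger pad.
Only numpy, scipy, OpenCV 4.12 (cv2) and the standard library are available. Lean on these libraries where they do the work, as an engineer would, in place of code of your own. Each camera call takes 0.05 s, during which the arm holds its last target. There are 200 camera calls.

## Working session

There is one attempt and no reset: what is moved stays moved. The work goes in short steps, each a Python script; the robot and the scene stay as the last script left them, time stands still between calls to the robot, and variables do not carry over. Pictures are saved under pics/ and viewed, at most 10 in all, crops included, and the job is handed in when it is done.

```bash
mkdir -p pics && cat > h.py <<'E'
import numpy as np, cv2
from station import robot
def P(cam,u,v,z):
    m=robot.camera_model(cam) if isinstance(cam,str) else cam
    K,R,t=[np.array(m[k]) for k in 'KRt']
    d=R.T@np.linalg.inv(K)@[u,v,1]; c=-R.T@t
    return c+d*(z-c[2])/d[2]
def proj(cam,X):
    m=robot.camera_model(cam) if isinstance(cam,str) else cam
    K,R,t=[np.array(m[k]) for k in 'KRt']
    p=K@(R@np.array(X)+t); return p[:2]/p[2]
def cloud(m,d):
    K,R,t=[np.array(m[k]) for k in 'KRt']
    v,u=np.mgrid[:d.shape[0],:d.shape[1]]
    c=np.stack([u,v,np.ones_like(u)],-1)@np.linalg.inv(K).T*d[...,None]
    return (c-t)@R
E
python3 - <<'E'
from h import *
print(robot.read_t(),robot.grip_depth,robot.read_ee_pos(),robot.read_eef_rot(),robot.read_finger_gap())
for n in('top','scene'):
    im,d=robot.snapshot(n); cv2.imwrite(f'pics/{n}.png',im); np.savez(f'{n}.npz',im=im,d=d); m=robot.camera_model(n); print(n,m,-np.array(m['R']).T@m['t'])
E
```

```text
0.0 0.0187 [ 0.24251575 -0.57542649  0.22192635] [-3.07788149e+00 -6.22014361e-01  4.39265028e-04] 0.9973749989998708
top {'K': array([[433.50064785,   0.        , 275.42263561],
       [  0.        , 433.50064785, 215.33379785],
       [  0.        ,   0.        ,   1.        ]]), 'R': array([[ 0.02631985, -0.99964906,  0.00300359],
       [-0.98591437, -0.02645443, -0.16514542],
       [ 0.16516692,  0.00138532, -0.98626465]]), 't': array([0.06212407, 0.57517888, 1.34289632])} [0.34363998 0.07545795 1.41925273]
scene {'K': array([[390.62225649,   0.        , 278.72112102],
       [  0.        , 390.62225649, 208.31825811],
       [  0.        ,   0.        ,   1.        ]]), 'R': array([[ 0.98108283,  0.19312261, -0.01342164],
       [ 0.1308588 , -0.71267313, -0.68918284],
       [-0.14266203,  0.67438911, -0.72446317]]), 't': array([-0.55012856,  0.12688719,  1.12855526])} [ 0.68411936 -0.56441402  0.89766156]
```

View pics/top.png

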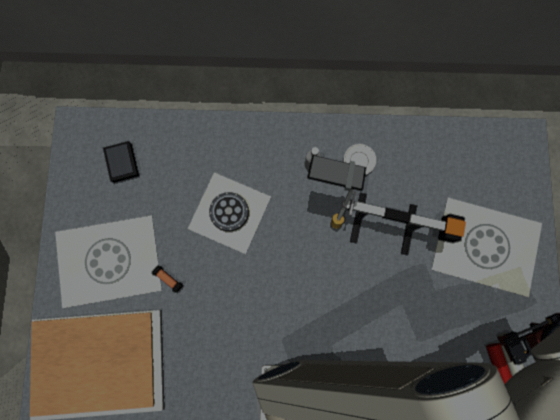

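View pics/scene.png

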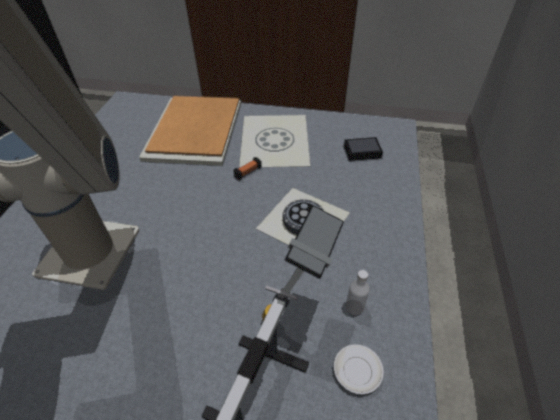

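The top view shows the frame along image x: battery (455,227), grip (398,215), hinge about (352,207), and phone (337,172) leaning up the image. The stone is at (229,212), the bottle cap at (315,152), the dish at (360,158) and the dauber at (168,279). The scene view agrees. Next I'll get metric poses.

```bash
python3 - <<'E'
from h import *
z=np.load('top.npz'); im,d=z['im'],z['d']; m=robot.camera_model('top'); C=cloud(m,d)
print('depth noise: table std', C[350:380,200:240,2].std(), C[350:380,200:240,2].mean())
def reg(u0,u1,v0,v1):
    M=np.zeros(d.shape,bool); M[v0:v1,u0:u1]=1; return M&(d>0)
R=reg(300,475,150,260)
hsv=cv2.cvtColor(im,cv2.COLOR_BGR2HSV)
g=im.max(2)
# bar: z .16-.185
bar=R&(abs(C[...,2]-.172)<.012)&reg(340,440,190,250)
pts=C[bar]; 
w=bar&(g>120)&(hsv[...,1]<60); blk=bar&(g<40)
for n,M in(('white',w),('blk',blk)):
    q=C[M]; c=np.median(q,0); print(n,M.sum(),c,np.ptp(np.argwhere(M),axis=0))
q=C[w][:,:2]; vx,vy,x0,y0=cv2.fitLine(q.astype(np.float32),cv2.DIST_HUBER,0,.01,.01).ravel(); dirn=np.array([vx,vy])*np.sign(vy)
print('line',dirn,x0,y0,'yaw',np.arctan2(dirn[1],dirn[0]))
s=(C[blk][:,:2]-[x0,y0])@dirn; n=(C[blk][:,:2]-[x0,y0])@[-dirn[1],dirn[0]]
k=abs(n)<.02; print('blk along',np.percentile(s[k],[1,5,50,95,99])); s0=(np.percentile(s[k],2)+np.percentile(s[k],98))/2; print('grip',np.array([x0,y0])+s0*dirn)
sw=(q-[x0,y0])@dirn; print('white along',np.percentile(sw,[0.5,99.5]), 'hist',np.histogram(sw,20))
o=R&(hsv[...,0]<20)&(hsv[...,1]>150)&(g>150)&reg(430,475,200,250); print('batt',C[o].mean(0), )
# phone
ph=reg(295,380,140,200)&(C[...,2]>.24); q=C[ph]; c=q.mean(0); n=np.linalg.svd(q-c,full_matrices=False)[2]; print('phone',ph.sum(),c,n[2],n[0])
# stone
st=reg(185,275,170,255)&(C[...,2]>.02); q=C[st]; print('stone',st.sum(),np.median(q,0),(q.min(0)+q.max(0))/2,np.ptp(q,axis=0))
cn,r=cv2.minEnclosingCircle(np.argwhere(st)[:,::-1].astype(np.float32)); print(cn,r,P('top',*cn,.032))
b=reg(295,325,140,175)&(C[...,2]>.08)&(C[...,2]<.2); print('bottle',b.sum(),np.median(C[b],0),C[b].min(0),C[b].max(0), P('top',315,152,.15))
print('dish',P('top',360,158,.022))
# scene view bottle
print('bottle scene cap',P('scene',363,274,.15),'base',P('scene',354,313,.0))
E
```

```text
depth noise: table std 0.057943889467772895 0.002979488976415024
white 433 [ 0.56418648 -0.23974411  0.17192042] [25 92]
blk 271 [ 0.56198186 -0.27685618  0.17442614] [23 63]
line [0.20066187 0.9796606 ] 0.563773 -0.27780584 yaw 1.3687629
blk along [-0.03671362 -0.03263033  0.00082803  0.03406559  0.13943189]
grip [ 0.56387815 -0.27729234]
white along [-0.12512022  0.14659767] hist (array([34, 35, 36, 34, 35, 34,  7,  0,  0,  0,  0,  0, 30, 36, 35, 35, 35,
       34,  8,  5]), array([-0.12626063, -0.11256999, -0.09887935, -0.08518871, -0.07149807,
       -0.05780742, -0.04411678, -0.03042614, -0.0167355 , -0.00304486,
        0.01064578,  0.02433642,  0.03802707,  0.05171771,  0.06540835,
        0.07909899,  0.09278963,  0.10648027,  0.12017091,  0.13386156,
        0.1475522 ]))
batt [nan nan nan]
phone 1428 [ 0.64753411 -0.08244211  0.3088141 ] [ 0.26699558 -0.06687051  0.9613749 ] [-0.21371635 -0.97685796 -0.0085936 ]
stone 1214 [0.58523518 0.22997311 0.03236962] [0.58668228 0.23078239 0.03177294] [0.12894636 0.12752064 0.02293629]
(228.5, 211.34616088867188) 19.839468002319336 [0.58500063 0.23013173 0.032     ]
bottle 117 [ 0.75772799 -0.02883629  0.10908837] [ 0.73976767 -0.05890139  0.0822209 ] [ 0.77942521 -0.01447657  0.1555123 ] [ 0.75483416 -0.03804527  0.15      ]
dish [ 0.77955335 -0.20019912  0.022     ]
bottle scene cap [ 0.7648182  -0.03577262  0.15      ] base [ 0.76433721 -0.05183456  0.        ]<stdin>:20: RuntimeWarning: Mean of empty slice.
  ret = um.true_divide(
```

```bash
cat >> h.py <<'E'
from scipy.spatial.transform import Rotation as Ro
YAW=1.3688; EX=np.array([np.cos(YAW),np.sin(YAW),0]); EY=np.array([-EX[1],EX[0],0])
GRIP=np.array([.5638,-.2773,.16]); STONE=np.array([.5855,.2303])
SG=-1
def pose(g,phi=0.,sg=None):
    s=SG if sg is None else sg
    R0=np.stack([-s*EX,s*EY,[0,0,-1]],1)   # x = y cross z
    R=Ro.from_rotvec(EX*phi)*Ro.from_matrix(R0)
    return np.array(g)+R.apply([0,0,robot.grip_depth]),R.as_rotvec()
E
python3 - <<'E'
from h import *
for s in(1,-1):
    p,r=pose(GRIP+[0,0,.12],0,s); print(s,np.linalg.det(Ro.from_rotvec(r).as_matrix()),robot.solve_ik(p,r))
    p,r=pose([.533,-.025,.26],0,s); print(s,robot.solve_ik(p,r))
print(robot.read_ft_force(),robot.read_ft_torque())
p=robot.read_ee_pos(); t=robot.read_t()
robot.move_linear([p[0],p[1],.36],rate=.2); print('lin',robot.read_t()-t)
E
```

```text
1 0.9999999999999999 None
1 None
-1 0.9999999999999999 [-4.76040207e-01  3.88414077e-01  1.58815574e+00 -4.44089210e-16
  1.16502284e+00 -2.74043880e-01]
-1 [-6.91737482e-02  2.66579230e-01  1.81502480e+00 -4.44089210e-16
  1.05998863e+00  1.32822579e-01]
[ 0.50475081 -0.38561898 -0.74869432] [ 0.02300396  0.03329963 -0.02007278]
lin 0.8333
```

```bash
python3 - <<'E'
from h import *
t=robot.read_t()
p,r=pose(GRIP+[0,0,.16]); robot.reach(p,r); print('reach',robot.read_t()-t)
def T(n,f):
    t=robot.read_t(); f(); a=robot.read_t()-t; q=robot.read_q(); dq=np.abs(robot.read_dq()).max(); print(n,round(a,4),'dq',round(dq,4),'err',np.round(q-tgt,4))
for phi in(.05,.1,-.1,0):
    p,r=pose(GRIP+[0,0,.16],phi); tgt=robot.solve_ik(p,r); T(f'gj {phi}',lambda:robot.goto_joints(tgt))
for phi in(.05,0):
    p,r=pose(GRIP+[0,0,.16],phi); tgt=robot.solve_ik(p,r); T(f'ml {phi}',lambda:robot.move_linear(p,r,rate=.1))
p,r=pose(GRIP+[0,0,.155],0); tgt=robot.solve_ik(p,r); T('ml5mm',lambda:robot.move_linear(p,r,rate=.05))
t=robot.read_t(); robot.snapshot('top'); print('cam',robot.read_t()-t)
for i in range(5): robot.read_q()
print(robot.read_t()-t)
im,d=robot.snapshot('wrist'); cv2.imwrite('pics/w1.png',im); im,d=robot.snapshot('top'); cv2.imwrite('pics/t1.png',im)
E
```

```text
reach 1.625
gj 0.05 0.25 dq 0.0153 err [-0.0015  0.0003 -0.0003  0.0002 -0.0011 -0.0002]
gj 0.1 0.25 dq 0.0136 err [-0.0007 -0.      0.0006  0.0004 -0.002  -0.0004]
gj -0.1 0.3334 dq 0.0501 err [-0.0006 -0.0018  0.0007 -0.0006  0.002   0.0006]
gj 0 0.25 dq 0.041 err [ 0.0006  0.0022 -0.0026  0.0002 -0.0007 -0.0002]
ml 0.05 0.25 dq 0.016 err [ 0.0001  0.0005  0.0005  0.0006 -0.0022 -0.0005]
ml 0 0.25 dq 0.0207 err [-0.0003 -0.0013  0.0014  0.     -0.0001 -0.    ]
ml5mm 0.25 dq 0.0063 err [ 0.      0.0007  0.0002 -0.      0.0002  0.0001]
cam 0.04999999999999982
0.04999999999999982
```

```bash
python3 -c "
import cv2,numpy as np
cv2.imwrite('pics/j1.png',cv2.resize(np.hstack([cv2.imread('pics/w1.png'),cv2.imread('pics/t1.png')]),(800,300)))"
```

```text
(no output)
```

View pics/j1.png

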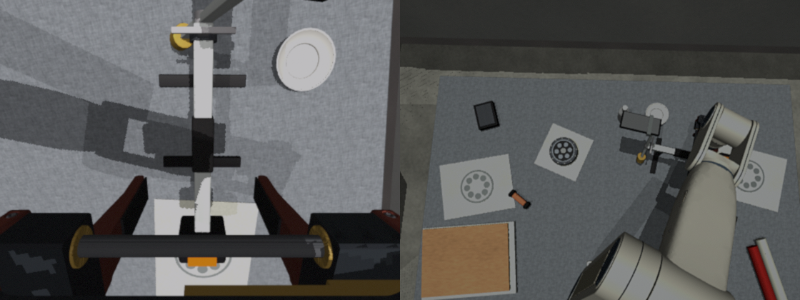

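The wrist view shows the bar centred between the fingers, with the counterweight at (180,38) and the dish clear. The top view keeps the phone at (640,120) unoccluded, so I can measure its tilt there. Now I'll grasp and lift a little, and dry-run the controller in simulation.

```bash
cat > ctl.py <<'E'
import numpy as np
from scipy.linalg import solve_discrete_are, expm
I_,k,mg,c=.0058,.0095,.0193,.0005
A=np.array([[0,1,0],[(mg-k)/I_,-c/I_,k/I_],[0,0,0]]); B=np.array([0,k/I_,0])   # state: lean, rate, tilt bias
def step(x,p0,p1,T,lag=.05,n=12):
    """predict over one cycle: tilt p0 held for lag, then ramps to p1"""
    h=T/n; Ad=expm(A*h)
    for i in range(n):
        s=np.clip(((i+.5)*h-lag)/(T-lag),0,1); x=Ad@x+B*h*(p0+(p1-p0)*s)
    return x
T0=.3
F=np.zeros((3,3)); 
for j,(x,p) in enumerate([([1,0,0],0),([0,1,0],0),([0,0,0],1)]): F[:2,j]=step(np.array(x,float),p,0,T0)[:2]
G=np.r_[step(np.zeros(3),0,1,T0)[:2],1][:,None]
S=solve_discrete_are(F,G,np.diag([1,.3,.02]),np.array([[.3]])); K=np.linalg.solve(G.T@S@G+.3,G.T@S@F)[0]
class Ctl:
    def __init__(s,th,rate,phi): s.x=np.array([th,rate,0.]); s.P=np.diag([1e-4,4e-3,1e-3]); s.phi=phi
    def act(s,z):
        if z is not None:
            g=s.P[:,0]/(s.P[0,0]+9e-6); s.x=s.x+g*(z-s.x[0]); s.P=s.P-np.outer(g,s.P[0]); s.x[2]=np.clip(s.x[2],-.12,.12)
        u=-K@[s.x[0],s.x[1],s.phi+s.x[2]]-s.x[2]
        return np.clip(u,max(-.27,s.phi-.1),min(.27,s.phi+.1))
    def done(s,u,T):
        s.x=step(s.x,s.phi,u,T); E=expm(A*T); s.P=E@s.P@E.T+np.diag([2e-6,2e-5,1e-6]); s.phi=u
if __name__=='__main__':
    print('K',K,np.abs(np.linalg.eigvals(F-G@K[None])))
    rng=np.random.default_rng(0)
    for b in(-.04,.04):
        x=np.array([.09,-.03,b]); ct=Ctl(.1,-.06,-.2); 
        for i in range(60):
            u=ct.act(x[0]+rng.normal(0,.003)); x=step(x,ct.phi,u,.3)+[0,rng.normal(0,.003),0]; ct.done(u,.3)
            if i<8 or i%10==0: print(i,x.round(3),round(u,3),'rel',round(x[0]-u,3))
E
cat >> h.py <<'E'
def lean(g):
    """absolute mast lean about EX from the phone's top face, grip centre at g"""
    m=robot.camera_model('top'); _,d=robot.snapshot('top'); C=cloud(m,d)-g
    x,y,z=C@EX,C@EY,C[...,2]
    M=(d>0)&(x>.125)&(x<.295)&(abs(y)<.11)&(z>.115)&(z<.18)
    if M.sum()<500: return None,M.sum(),0,0
    q=np.stack([y[M],z[M]],1); c=np.median(q,0); k=np.polyfit(q[:,0],q[:,1],1)[0]
    k=np.polyfit(*q[abs(q[:,1]-np.polyval([k,c[1]-k*c[0]],q[:,0]))<.008].T,1)[0]
    return np.arctan(k),M.sum(),np.arctan2(-c[0],c[1]),x[M].mean()
E
python3 ctl.py; python3 - <<'E'
from h import *
p,r=pose(GRIP+[0,0,.0]); print(lean(GRIP))
robot.move_linear(p,r,rate=.1); print(robot.read_ee_pos()-p, robot.read_ft_force())
robot.set_gripper(0.,60); f0=robot.read_ft_force(); print(robot.read_finger_gap()*88,robot.read_grip_force(),f0,lean(GRIP))
p,r=pose(GRIP+[0,0,.045]); robot.move_linear(p,r,rate=.05); robot.sleep(.2); print(robot.read_ft_force()-f0,robot.read_ft_torque(),lean(GRIP+[0,0,.045]),robot.read_t())
im,d=robot.snapshot('scene'); cv2.imwrite('pics/s2.png',im)
E
```

```text
K [2.84403027 2.04982386 0.50727728] [5.84180551e-01 5.84180551e-01 8.90869468e-17]
0 [ 0.073 -0.084 -0.04 ] -0.1 rel 0.173
1 [ 0.044 -0.103 -0.04 ] -0.015 rel 0.059
2 [ 0.014 -0.091 -0.04 ] 0.085 rel -0.072
3 [-0.01  -0.065 -0.04 ] 0.078 rel -0.088
4 [-0.027 -0.038 -0.04 ] 0.178 rel -0.205
5 [-0.032  0.004 -0.04 ] 0.128 rel -0.16
6 [-0.028  0.029 -0.04 ] 0.12 rel -0.148
7 [-0.017  0.037 -0.04 ] 0.039 rel -0.057
10 [-0.005 -0.001 -0.04 ] 0.045 rel -0.051
20 [-0.003  0.007 -0.04 ] 0.067 rel -0.069
30 [ 0.002  0.003 -0.04 ] 0.025 rel -0.023
40 [-0.013  0.023 -0.04 ] 0.054 rel -0.067
50 [ 0.009 -0.009 -0.04 ] 0.013 rel -0.004
0 [ 0.079 -0.042  0.04 ] -0.1 rel 0.179
1 [ 0.069 -0.026  0.04 ] -0.045 rel 0.114
2 [ 0.065 -0.011  0.04 ] -0.116 rel 0.181
3 [ 0.062 -0.011  0.04 ] -0.095 rel 0.158
4 [ 0.059 -0.021  0.04 ] -0.147 rel 0.206
5 [ 0.051 -0.034  0.04 ] -0.1 rel 0.151
6 [ 0.041 -0.036  0.04 ] -0.103 rel 0.144
7 [ 0.029 -0.036  0.04 ] -0.054 rel 0.084
10 [0.012 0.006 0.04 ] -0.066 rel 0.078
20 [-0.009 -0.017  0.04 ] -0.035 rel 0.026
30 [0.005 0.029 0.04 ] -0.082 rel 0.086
40 [0.009 0.003 0.04 ] -0.052 rel 0.061
50 [ 0.013 -0.     0.04 ] -0.065 rel 0.078
(np.float64(0.2822036677113355), np.int64(1418), np.float64(0.27662040189673653), np.float64(0.20809782707686847))
[ 0.00039486 -0.00020005  0.0006579 ] [ 1.07060492 -0.19131459 -0.06583545]
29.886757056771163 59.99400615692139 [ 3.93230378 -1.00897507 -0.16880427] (np.float64(0.2652657795185129), np.int64(1445), np.float64(0.247378351384667), np.float64(0.20787762454916706))
[-3.68447642  0.97507435 -8.67480087] [-0.13121295 -0.02979797 -0.03882576] (np.float64(0.2841419348662139), np.int64(1532), np.float64(0.25859075145187493), np.float64(0.20800329207863988)) 8.5667
```

View pics/s2.png

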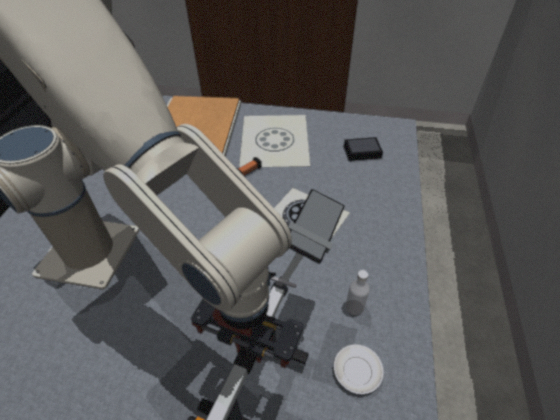

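The frame is held: 8.7 N of load, gap 29.9 mm, lean readable at about 0.28 rad. In the scene view it hangs in the gripper with the phone at (315,225), clear of the bottle at (358,293). Now I'll tilt slowly, catch the mast, balance it and carry it.

```bash
cat > run.py <<'E'
from h import *; from ctl import Ctl
import pickle
def cycle(g_now,g_next,phi_fn):
    """one look, one small move; returns measured lean, tilt sent, duration"""
    t=robot.read_t(); z,n,zc,_=lean(g_now); u=phi_fn(z)
    p,r=pose(g_next,u); q=robot.solve_ik(p,r); robot.goto_joints(q)
    return z,u,robot.read_t()-t,n,zc
if __name__=='__main__':
    g=GRIP+[0,0,.045]; phi=0.; zs=[]
    while True:                                   # tilt until the mast leaves its stop
        z,phi2,T,n,zc=cycle(g,g,lambda z:max(phi-.016,-.25)); zs.append((z,phi,T,n,round(zc,3)))
        if (z-phi<.262 and len(zs)>4) or len(zs)>30: break
        phi=phi2
    for r in zs[::2]+zs[-1:]: print(np.round(r,3))
    rate=np.clip((zs[-1][0]-zs[-3][0])/(zs[-2][2]+zs[-3][2]),-.3,.1)
    c=Ctl(zs[-1][0],rate,phi); c.done(phi2,T)
    g1=np.r_[STONE-.26*EX[:2],.26]; s=0; steady=0; hold=0; g_now=g
    print('balancing',robot.read_t())
    for i in range(130):
        ok=abs(c.x[0])<.07 and abs(c.x[1])<.12
        steady=steady+1 if abs(c.x[0])<.08 else 0
        if (s>0 or steady>=9) and ok: s=min(1,s+1/38)
        b=s**3*(10-15*s+6*s*s); gn=g+(g1-g)*b
        z,u,T,n,zc=cycle(g_now,gn,c.act); x=c.x.copy(); rel=x[0]-c.phi; p0=c.phi; c.done(u,T); g_now=gn
        if abs(rel)>.27: c.x[1]=0
        if i<14 or i%4==0 or abs(x[0])>.08: print(i,'t%.2f T%.2f'%(robot.read_t(),T),'z',None if z is None else round(z,3),'zc',round(zc,3),n,'x',x.round(3),'phi',round(p0,3),'->',round(u,3),'s',round(s,2))
        hold=hold+1 if s==1 and abs(x[0])<.09 and abs(rel)<.2 else 0
        if hold>=31 and abs(x[0])<.02 and abs(x[1])<.03 and abs(u+x[2])<.04: break
    pickle.dump((c,g_now),open('st.pkl','wb')); print('end',i,hold,robot.read_t(),g_now,c.x,c.phi)
E
python3 run.py
```

```text
[2.800e-01 0.000e+00 3.000e-01 1.537e+03 2.580e-01]
[ 1.57e-01 -3.20e-02  3.00e-01  1.66e+03  1.36e-01]
[ 9.200e-02 -6.400e-02  3.000e-01  1.708e+03  7.300e-02]
[ 9.200e-02 -6.400e-02  3.000e-01  1.708e+03  7.300e-02]
balancing 10.1167
0 t10.42 T0.30 z 0.073 zc 0.056 1719 x [ 0.073 -0.069  0.002] phi -0.08 -> -0.029 s 0
1 t10.72 T0.30 z 0.065 zc 0.05 1732 x [ 0.064 -0.026  0.015] phi -0.029 -> -0.129 s 0
2 t11.02 T0.30 z 0.056 zc 0.026 1736 x [ 0.056 -0.031  0.009] phi -0.129 -> -0.043 s 0
3 t11.32 T0.30 z 0.039 zc 0.034 1744 x [ 0.04  -0.059  0.   ] phi -0.043 -> 0.029 s 0
4 t11.62 T0.30 z 0.037 zc 0.023 1744 x [ 0.035 -0.015  0.019] phi 0.029 -> -0.071 s 0
5 t11.92 T0.30 z 0.039 zc 0.005 1746 x [0.038 0.013 0.023] phi -0.071 -> -0.135 s 0
6 t12.22 T0.30 z 0.026 zc 0.003 1745 x [ 0.029 -0.032  0.012] phi -0.135 -> -0.035 s 0
7 t12.52 T0.30 z 0.014 zc 0.003 1755 x [ 0.014 -0.061  0.011] phi -0.035 -> 0.065 s 0
8 t12.82 T0.30 z -0.003 zc -0.014 1762 x [-0.004 -0.048  0.011] phi 0.065 -> 0.057 s 0.03
9 t13.12 T0.30 z -0.008 zc -0.027 1772 x [-0.01  -0.008  0.013] phi 0.057 -> -0.005 s 
[... 1209 characters left out ...]
004 zc -0.015 1976 x [0.003 0.011 0.001] phi -0.012 -> -0.025 s 1
56 t27.22 T0.30 z 0.004 zc -0.014 1974 x [0.003 0.002 0.   ] phi 0.001 -> -0.013 s 1
60 t28.42 T0.30 z 0.001 zc -0.013 1977 x [ 0.001 -0.008  0.   ] phi 0.013 -> 0.007 s 1
64 t29.62 T0.30 z 0.003 zc -0.014 1978 x [0.002 0.005 0.001] phi 0.0 -> -0.019 s 1
68 t30.82 T0.30 z 0.002 zc -0.015 1974 x [ 0.001 -0.003  0.001] phi 0.014 -> -0.006 s 1
72 t32.02 T0.30 z 0.005 zc -0.018 1977 x [0.004 0.01  0.002] phi -0.011 -> -0.029 s 1
76 t33.22 T0.30 z 0.003 zc -0.015 1973 x [ 0.003 -0.001  0.001] phi -0.013 -> -0.003 s 1
end 76 31 33.2167 [ 0.53333738 -0.02441368  0.26      ] [ 0.00282245 -0.00305753  0.00142564] -0.0034177767400636982
```

The mast is balanced and has been held for about 9 s. I'll check the lens position and frame pitch, keep balancing for a moment, and sign off if everything is consistent.

```bash
python3 - <<'E'
from run import *
c,g=pickle.load(open('st.pkl','rb'))
m=robot.camera_model('top')
for i in range(12):
    if i==2:
        im,d=robot.snapshot('top'); C=cloud(m,d); D=C-g; M=(d>0)&(D@EX>.1)&(D@EX<.31)&(abs(D@EY)<.1)&(D[...,2]>.14)&(D[...,2]<.175)
        q=C[M]; n=np.linalg.svd(q-q.mean(0),full_matrices=False)[2]; n2=n[2]*np.sign(n[2][2])
        L=q.mean(0)+(.26-.208)*n[0]*np.sign(n[0]@EX); print('phone',q.mean(0),'normal',n2,'lens~',L,'offset',L[:2]-STONE)
        c.done(c.phi,.05)
    z,u,T,_,_=cycle(g,g,c.act); x=c.x.copy(); c.done(u,T)
    if i>6 and abs(x[0])<.015 and abs(x[1])<.02 and abs(u)<.03: break
print(i,x,u,robot.read_t(),robot.read_grip_force(),robot.read_ee_pos()-pose(g,u)[0])
if np.linalg.norm(L[:2]-STONE)<.025 and abs(x[0])<.03: print(robot.sign_off())
else: pickle.dump((c,g),open('st.pkl','wb'))
E
```

```text
phone [0.57252026 0.17902876 0.41524199] normal [0.0035783  0.00328263 0.99998821] lens~ [0.58289173 0.22998355 0.41503761] offset [-0.00260827 -0.00031645]Traceback (most recent call last):
  File "<stdin>", line 9, in <module>
  File "ctl.py", line 24, in done
    s.x=step(s.x,s.phi,u,T); E=expm(A*T); s.P=E@s.P@E.T+np.diag([2e-6,2e-5,1e-6]); s.phi=u
        ~~~~^^^^^^^^^^^^^^^
  File "ctl.py", line 9, in step
    s=np.clip(((i+.5)*h-lag)/(T-lag),0,1); x=Ad@x+B*h*(p0+(p1-p0)*s)
              ~~~~~~~~~~~~~~^^~~~~~~
ZeroDivisionError: float division by zero
```

The lens is within 3 mm of the stone's centre. The error was only a divide by zero in my bookkeeping, and the clock is frozen. I'll resume from the actual tilt and finish.

```bash
python3 - <<'E'
from run import *
_,g=pickle.load(open('st.pkl','rb'))
phi=float((Ro.from_rotvec(robot.read_eef_rot())*Ro.from_rotvec(pose(g,0)[1]).inv()).as_rotvec()@EX)
c=Ctl(0.003,0.,phi); c.P[1,1]=1e-3; c.P[2,2]=1e-5; print('phi',phi)
for i in range(45):
    z,u,T,_,_=cycle(g,g,c.act); x=c.x.copy(); c.done(u,T); print(i,round(z,3),x.round(3),round(u,3)) if i%3==0 else 0
    if i>20 and abs(x[0])<.012 and abs(x[1])<.015 and abs(u)<.025: break
print(i,x,u,robot.read_t(),robot.read_grip_force())
if abs(x[0])<.03: print(robot.sign_off())
E
```

```text
phi -0.027747749968757802
0 0.004 [0.004 0.    0.   ] 0.003
3 0.001 [ 0.002 -0.002 -0.   ] 0.004
6 0.002 [ 0.001 -0.002  0.   ] -0.01
9 0.002 [ 0.002 -0.002  0.   ] 0.0
12 -0.001 [ 0.    -0.007 -0.   ] 0.015
15 0.006 [0.005 0.01  0.001] -0.032
18 0.003 [ 0.004 -0.008  0.001] 0.006
21 0.006 [ 0.007 -0.002  0.002] 0.0
21 [ 0.00652376 -0.00197587  0.00178645] 2.284430477198212e-05 40.4667 59.99130070209503
the job is handed in; nothing more can be done
None
```

The job is handed in at about 40.5 s: the stabiliser is held by the grip with its feet about 100 mm up, the lens measured about 3 mm from the stone's centre, and the mast balanced upright (lean under 0.01 rad) for over 15 s above the stone, though no verdict was returned.

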